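Load the plunger of a penetrometer and hold it ready over the sample

TASK

Get the penetrometer ready for a drop: first press its front pedal all the way down until the spring catch keeps it there, which swings the brake shoe out of the way of the guides. Then take the steel plunger with the black head out of the wooden stand, thread it tip down through the upper guide bush and on through the lower one, and stop with its tip hanging below the lower bush, about 15 mm above the rim of the sample tin. With the brake open nothing else carries the plunger, so finish while still gripping it there, at rest; never touch the tin with it, and leave the tin, the brass rod and the other things on the bench where they are.

Things in the scene. Friction and masses are not known exactly. Their poses are not given: they have to be found in the camera images.
- upper_bush (a point): Upper of two brass guide bushes, on one vertical axis on the arms of the blue-grey penetrometer (fixed to the bench, random yaw). Point: centre of its mouth, 150 mm up; z up, x from pedal to post. Bore 14.4 mm, mouth countersunk to 24 mm over 5 mm; bush and arm 22 mm deep. Post 66 mm behind the bore, 36 mm thick, top 162 mm up; arm 39 mm wide round the bore.
- lower_bush (a point): Lower guide bush, same bore and countersink, on the same axis. Point: centre of its mouth, 56 mm below upper_bush; its underside is 22 mm below this point. The tin's rim is 56 mm below this point, so a tip 15 mm over the rim is 41 mm below it. With the pedal up the rubber brake shoe blocks the bore between the bushes; with the pedal caught it is clear.
- pedal_pad (a point): Middle of the top of the black ribbed pedal pad (32 mm along x, 40 mm across), 130 mm in front of the bore; top 69 mm up at rest, 41 mm up at the stop. Press straight down: 5 N starts it, about 11 N carries it over the catch to the stop. A brass catch with a thumb tab stands 30 to 58 mm further out (up to 60 mm high): keep clear of it.
- pedal (a joint): Angle of the sprung brake pedal, rad: 0 up (brake closed), 0.34 at its stop. Pressed to the stop, it is caught and stays at about 0.33 when let go; let go earlier, it springs back to 0.
- plunger_head (a point): Centre of the black head (22 mm diameter, 28 mm tall) of the steel plunger, to be gripped here. Its z axis runs up the rod. Below the head is 125 mm of 12 mm steel rod with a tapered tip; total 153 mm, 0.13 to 0.22 kg. It stands upright in one of two holes of the wooden stand (46 x 112 x 44 mm, holes 70 mm apart, 36 mm deep); this point is then 147 mm up.
- plunger_tip (a point): Tip of the steel plunger, on its axis, 139 mm below plunger_head; in the stand it is 8 mm above the bench.
- plunger: The steel plunger as a whole; origin at its tip, z up the rod.
- spare_head (a point): Centre of the hexagonal brass head (24 mm over corners, 28 mm tall) of the brass rod, which stands in the other hole of the stand, upright, of the same size. Leave it there.
- sample_tin: Aluminium sample tin, 60 mm diameter, 26 mm tall, on the penetrometer's base below the bushes; origin at the middle of its underside, 12 mm above the bench.
- tin_a: Another tin, 60 mm diameter, 26 mm tall, behind the penetrometer; origin under its middle. Leave it.
- stopwatch: Black stopwatch on the bench to the right, 97 x 91 x 18 mm. Leave it.
- sieve_brush: Wooden sieve brush, 184 mm long, on the bench to the right. Leave it.
- petri_dish_1: Petri dish, 69 mm diameter, 15 mm tall, on the bench to the right of the microscope. Leave it. (The fixed microscope, about 335 mm tall, stands at x 0.43 to 0.60, y -0.13 to 0.04, between these and the penetrometer; its stage is 148 mm up: keep the gripper clear of it.)
There are look-alikes about, which are no part of the job. Leave any purple look-alike of the sample_tin alone. What is shaped like the plunger but blue is not meant.

How it is judged (in metres and radians):
On the way, in this order (a step that is already met when the one before it is completed fails the run):
1. the pedal is pressed down to its stop (value of joint pedal above 0.315 rad), for 0.2 s.
2. the steel plunger is gripped and lifted out of the stand (contact force between the fingers and plunger above 1 N and height (world z) of plunger_tip above 0.055 m), for 0.2 s.
3. the plunger's tip has passed through the upper bush (z of plunger_tip in the frame of upper_bush below -0.01 m and z of plunger_tip in the frame of lower_bush above -0.053 m and horizontal distance between plunger_tip and upper_bush below 0.007 m and value of joint pedal above 0.31 rad), for 0.1 s.
At the end, for the whole second after the job is handed in: The plunger, gripped and at rest, spans both bushes: upright within 0.07 rad, tip within 6 mm of their axis and 27 to 53 mm below the lower bush's mouth (3 to 29 mm above the tin's rim), not touching the tin, which is still below it; the pedal is still caught down (above 0.31 rad) (horizontal distance between plunger_tip and lower_bush below 0.006 m and horizontal distance between plunger_head and upper_bush below 0.01 m and angle between the z axis of plunger_head and the z axis of upper_bush, either way round below 0.07 rad and z of plunger_tip in the frame of lower_bush between -0.053 and -0.027 m and contact force between the fingers and plunger above 1 N and contact force between plunger and sample_tin below 0.1 N and linear speed of plunger below 0.02 m/s and value of joint pedal above 0.31 rad and horizontal distance between sample_tin and lower_bush below 0.016 m); the arm keeps its last pose, push and grip.
It fails at once if the plunger touches the sample tin, or the tin is shifted by more than 8 mm (contact force between plunger and sample_tin above 0.3 N or distance of sample_tin from where it was at the start of the episode above 0.008 m).
It fails at once if the brass rod is taken or knocked (its head moves more than 15 mm) (distance of spare_head from where it was at the start of the episode above 0.015 m).
It fails at once if a bystander is shifted by more than 20 mm (distance of any of tin_a, stopwatch, sieve_brush, petri_dish_1 from where it was at the start of the episode above 0.02 m).
It also fails if it takes over 69 s, if anything falls off the work surface, if the arm or the gripper's body presses on something with over 40 N, if the wrist force passes 120 N, or if a joint passes its speed limit or range.

ROBOT

A 6-joint arm with a two-finger parallel gripper is mounted at the origin on a cart in front of the work surface, level with it; the furniture and walls round the work are solid. World frame = base frame: x ahead of the robot, y to its left, z up, the work surface at z = 0. Lengths are in m, angles in degrees, forces in N, time in s.
With the tool pointing down it reaches from about 0.3 to 0.875 m from the base axis. Payload 6.4 kg.
Tool frame: the origin (TCP) lies midway between the tips of the shut fingers; the grasp point (between the pads) lies env.grasp_offset behind it (env.grasp_offset is the distance from the TCP to the grasp point, in m); x points along the fingers, y is the direction in which the jaws open and shut, and the axes are right-handed (so a half turn about x gives the same grasp; the last joint's range is limited). The gripper opens to 88 mm and grips with 3 to 60 N. Pads are 18 mm wide; open, the fingers measure 123 mm over their backs; the gripper's body (75 mm by 187 mm) begins 45 mm behind the grasp point.
Start: joints at [58.596, 10.359, 92.074, -0, 77.567, -11.82], TCP at [0.193, 0.542, 0.239] pointing down, gripper open.
Joint ranges: [-171.53, 171.53], [-51.25, 118.39], [17.06, 147.69], [-65.23, 245.23], [0, 150.52], [-178.68, 178.68]. Speed limits (degrees/s): [147.25, 147.25, 172.46, 180, 180, 180].

INTERFACE

Orientations are given as [roll, pitch, yaw] about the fixed x, y, z axes, in that order (R = Rz(yaw) Ry(pitch) Rx(roll)).
In Python, from cell import env gives the robot as it stands.
- The arm moves only by the tool arm_command, never from a script. Its argument "steps" is text: rows parted by semicolons, each of 7 numbers parted by spaces: the shift along the tool's x, y, z in m, then the turn, a rotation vector about the tool's x, y, z in degrees, then the opening, from 0 (shut) to 1 (fully open). A call has 1 to 10 rows; each row is the pose to reach, as a shift and turn from the pose measured when the call began, along the tool's axes at that moment; what a row does not reach only later rows make up. A row lasts 1/8 s, in which the tool goes at most 62.5 mm and 10.7 degrees, less where a joint would pass 70% of its speed; a pose out of reach is approached as far as the arm can. A call with a gripper value outside its range is refused whole. The fingers move at their own pace and stop on an object; "newtons" is the grip in N (left out, the last holds). Time passes only in rows, so rows that repeat a pose let the fingers close. It gives the time, the measured TCP pose, the force and the opening at its end, in the units of the state.
- env.observe(): the state, without advancing time (a new reading comes with each control period).
- env.get_image(name): name is "side" or "top" or "wrist"; returns a dict with "img" (420x560x3 uint8, red, green, blue), "depth" (420x560 float32, m along the optical axis (not along the pixel's ray), 0 where there is no reading), "fx", "fy", "cx", "cy" (pixels), "k1" (the pictures are not rectified: a ray, as slopes to the right and down, at radius r is drawn at 1 + k1 r^2 times it, then the intrinsics apply), "xyz" and "attitude" of the camera in the world. Camera axes: x right, y up, looking along -z (the intrinsics and any distortion apply to the point x, -y, -z); pixel columns grow to the right and rows downward; lengths in m; the calibration is good to about 2 mm. A picture is of the moment at which its call begins.
- env.close_job(): hands the job in, once; it reports no verdict.
The state is a dict: "t": time; "qpos": joint angles; "qd": joint speeds; "effort": joint torques, N m; "tcp_pos": TCP position; "orientation": TCP orientation; "force": force on the tool from outside, world axes, zero at the start; "moment": the same for the moment, N m; "gripper_width": opening from 0.0 (shut) to 1.0 (fully open).
Only numpy, scipy, OpenCV 4.12 (cv2) and the standard library are available. Lean on these libraries where they do the work, as an engineer would, in place of code of your own. Each camera call takes 0.05 s, during which the arm holds its last target.

## Working session

There is one attempt and no reset: what is moved stays moved. The work goes in short steps, Python scripts to look and compute and a tool call to move; the robot and the scene stay as the last step left them, time stands still between calls to the robot, and variables do not carry over. Pictures are saved under pics/ and viewed, and the job is handed in when it is done.

Besides the shell and the picture viewer there is one more tool, called after "Request:" by a JSON object that holds its "method" and its "body". arm_command: Moves the arm, as the interface text tells. Its arguments: {"type":"object","properties":{"steps":{"type":"string"},"newtons":{"type":"number"}},"required":["steps"]}

```bash
ls; mkdir -p pics; cat > h.py <<'E'
import numpy as np, cv2, pickle
from scipy.spatial.transform import Rotation as R
def cam(env,name,fn=None):
    d=env.get_image(name)
    if fn: cv2.imwrite('pics/'+fn,d['img'][:,:,::-1]); pickle.dump(d,open('pics/'+fn+'.pkl','wb'))
    return d
def rot(d):
    a=np.array(d['attitude'])
    if a.shape==(3,3): return a
    return R.from_euler('xyz',a,degrees=True).as_matrix()
def ray(d,u,v):
    x=(u-d['cx'])/d['fx'];y=(v-d['cy'])/d['fy']
    rd=np.hypot(x,y);r=rd
    for _ in range(30): r=rd/(1+d['k1']*r*r)
    s=r/rd if rd>0 else 1
    return np.array(d['xyz']),rot(d)@np.array([x*s,-y*s,-1.])
def onz(d,u,v,z):
    o,k=ray(d,u,v); return o+k*(z-o[2])/k[2]
def dep(d,u,v):
    o,k=ray(d,u,v); return o+k*d['depth'][int(round(v)),int(round(u))]
def proj(d,p):
    c=rot(d).T@(np.array(p)-np.array(d['xyz'])); x=c[0]/-c[2];y=-c[1]/-c[2]
    f=1+d['k1']*(x*x+y*y); return np.array([d['fx']*x*f+d['cx'],d['fy']*y*f+d['cy']])
def cloud(d):
    H,W=d['depth'].shape
    u,v=np.meshgrid(np.arange(W),np.arange(H))
    x=(u-d['cx'])/d['fx'];y=(v-d['cy'])/d['fy'];rd=np.hypot(x,y);r=rd
    for _ in range(30): r=rd/(1+d['k1']*r*r)
    s=np.where(rd>0,r/np.maximum(rd,1e-9),1)
    k=np.stack([x*s,-y*s,-np.ones_like(x)],-1)
    P=np.array(d['xyz'])+(k@rot(d).T)*d['depth'][...,None]
    P[d['depth']==0]=np.nan
    return P
def tri(a,b):
    (o1,k1),(o2,k2)=a,b
    A=np.stack([k1,-k2],1); s=np.linalg.lstsq(A,o2-o1,rcond=None)[0]
    p,q=o1+k1*s[0],o2+k2*s[1]; return (p+q)/2,np.linalg.norm(p-q)
E
python3 - <<'E'
from h import *
from cell import env
s=env.observe(); print(s, env.grasp_offset)
for n in ['side','top','wrist']:
    d=cam(env,n,n+'0.png'); print(n,d['fx'],d['cx'],d['cy'],d['k1'],d['xyz'],d['attitude'])
E
```

```text
pics
{'t': 0.0, 'qpos': array([ 5.85952051e+01,  1.04002581e+01,  9.21298794e+01, -1.72684450e-03,
        7.75665888e+01, -1.18202919e+01]), 'qd': array([-0.00557033,  0.01778103, -0.05557477,  0.04844518,  0.06122301,
        0.08268874]), 'effort': array([-5.70176562e-04, -4.33886611e+01, -3.41835380e+01,  6.99702697e-02,
        3.88109533e-02, -2.02698102e-04]), 'tcp_pos': array([0.19245593, 0.54128498, 0.23784117]), 'orientation': array([-100.82186097,   89.90325894, -120.40599078]), 'force': array([-1.07843783,  0.38274091, -0.50292653]), 'moment': array([-0.01484507,  0.00668371, -0.01308533]), 'gripper_width': 0.9959822147297662} 0.0187
side 428.88643904255844 286.42098076565594 208.75042423632524 -0.1296366322517016 [0.14165984 1.03669822 0.66446612] [  65.6081519     0.54767108 -157.46174238]
top 443.5134031880479 275.53737879263525 212.57593671317224 -0.14262061656497318 [ 0.29143801 -0.09116387  1.61577565] [ 10.84540408   1.29043399 -91.09802667]
wrist 362.4435358037937 274.3592349453717 210.7582629540786 -0.020254332515194387 [0.11795105 0.56982918 0.384937  ] [-17.72219935   0.14042179  70.45064097]
```

View pics/side0.png

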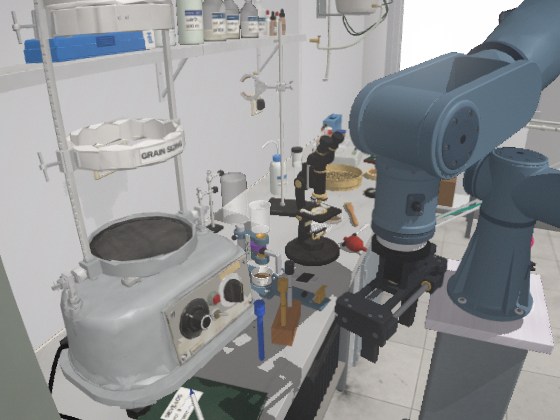

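View pics/top0.png

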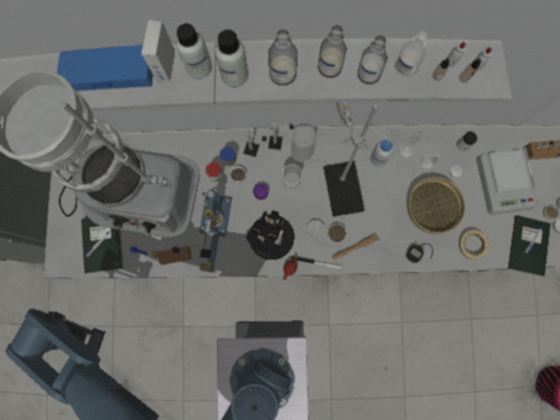

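View pics/wrist0.png

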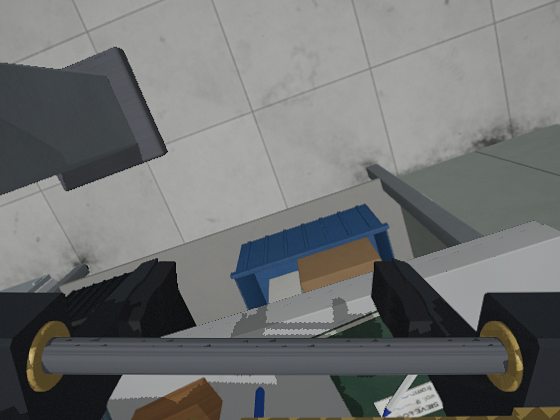

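```bash
python3 - <<'E'
from h import *
a=cv2.imread('pics/side0.png')[190:370,190:350]; cv2.imwrite('pics/c1.png',cv2.resize(a,None,fx=3.3,fy=3.3,interpolation=cv2.INTER_CUBIC))
a=cv2.imread('pics/top0.png')[150:280,120:300]; cv2.imwrite('pics/c2.png',cv2.resize(a,None,fx=4.4,fy=4.4,interpolation=cv2.INTER_CUBIC))
E
```

```text
(no output)
```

View pics/c1.png

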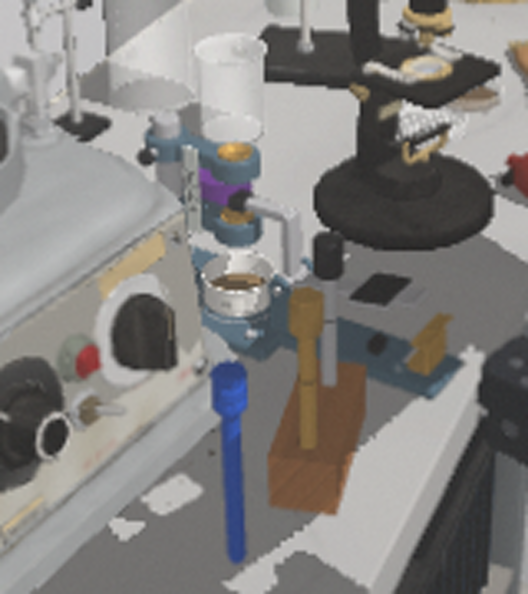

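View pics/c2.png

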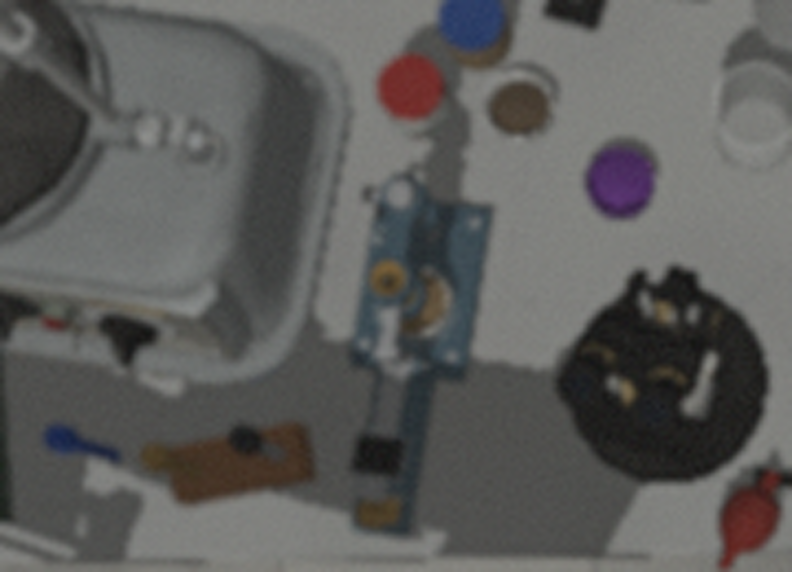

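```bash
python3 - <<'E'
from h import *
S=pickle.load(open('pics/side0.png.pkl','rb'));T=pickle.load(open('pics/top0.png.pkl','rb'))
for n,t,s,z in [('bush',(208.2,213.2),(261.5,236.2),.15),('pad',(205.9,253),(304.3,294),.069),('head',(175.9,249.5),(289.4,262.4),.161),('spare',(156,253.5),(283,279),.161)]:
    print(n,onz(T,*t,z).round(4),onz(S,*s,z).round(4),tri(ray(T,*t),ray(S,*s)),dep(T,*t).round(4),dep(S,*s).round(4))
for d,box in((T,(150,280,120,300)),(S,(190,370,190,350))):
    P=cloud(d);im=d['img'].astype(int)
    hs=cv2.cvtColor(d['img'],cv2.COLOR_RGB2HSV)
    m=np.zeros(P.shape[:2],bool);m[box[0]:box[1],box[2]:box[3]]=1
    # bush: points of brass z~.15
    q=m&(hs[...,0]>8)&(hs[...,0]<30)&(hs[...,1]>90)&(P[...,2]>.13)&(P[...,2]<.19)
    n,l,st,c=cv2.connectedComponentsWithStats(q.astype(np.uint8))
    for i in range(1,n):
        if st[i,4]>5: print(st[i],c[i],np.nanmedian(P[l==i],0).round(4), onz(d,*c[i],.15).round(4))
print([ (z,P[240,400]) for z in ()])
E
```

```text
bush [0.5761 0.1646 0.15  ] [0.5753 0.1703 0.15  ] (array([0.57723009, 0.16536414, 0.14701951]), np.float64(0.001121646298643472)) [0.5869 0.1743 0.0947] [0.5804 0.1602 0.144 ]
pad [0.4494 0.1859 0.069 ] [0.4257 0.2577 0.069 ] (array([0.4517646 , 0.19391853, 0.02011213]), np.float64(0.005331936878958317)) [0.4496 0.1863 0.0664] [0.4487 0.1947 0.0208]
head [0.4533 0.2707 0.161 ] [0.4544 0.2783 0.161 ] (array([0.45528131, 0.27218536, 0.15695143]), np.float64(0.0031081267682349684)) [0.4539 0.2719 0.1563] [0.4533 0.281  0.1628]
spare [0.441  0.3384 0.161 ] [0.4418 0.3446 0.161 ] (array([0.44254251, 0.33983386, 0.15756676]), np.float64(0.0025729535330711903)) [0.441  0.3384 0.1609] [0.442  0.3443 0.1608]
[205 210   6   7  23] [207.30434783 212.39130435] [0.5808 0.1695 0.1464] [0.579  0.1677 0.15  ]
[152 251   8   6  27] [155.55555556 253.59259259] [0.4421 0.341  0.16  ] [0.4418 0.3432 0.15  ]
[324 210   3   3   6] [325.         210.83333333] [ 0.4717 -0.0352  0.1513] [ 0.4723 -0.0363  0.15  ]
[256 233  10   6  41] [260.58536585 235.58536585] [0.5815 0.1631 0.1495] [0.579  0.1682 0.15  ]
[278 277  10  17 143] [282.4965035  284.77622378] [0.4392 0.3539 0.1527] [0.4409 0.3498 0.15  ]
[]
```

```bash
cat >> h.py <<'E'
def tgt(env,p,yaw,tilt=None,force=None):
    """tool pointing down, jaw axis at yaw deg (mod 180)"""
    s=env.observe(); R0=R.from_euler('xyz',s['orientation'],degrees=True).as_matrix()
    best=None
    for a in (yaw,yaw+180):
        y=np.array([np.cos(np.radians(a)),np.sin(np.radians(a)),0]);x=np.array([0,0,-1.])
        M=np.stack([x,y,np.cross(x,y)],1)
        rv=R.from_matrix(R0.T@M).as_rotvec(degrees=True)
        if best is None or np.linalg.norm(rv)<np.linalg.norm(best): best=rv
    print('t',s['t'],'tcp',s['tcp_pos'].round(4),'q',s['qpos'].round(1),'jaw yaw',np.degrees(np.arctan2(R0[1,1],R0[0,1])).round(1),'xaxis',R0[:,0].round(3))
    print('shift',(R0.T@(np.array(p)-s['tcp_pos'])).round(4),'rot',best.round(2))
E
python3 - <<'E'
from h import *
from cell import env
T=pickle.load(open('pics/top0.png.pkl','rb'));P=cloud(T)
for x in np.arange(.3,.8,.04):
    r=[]
    for y in np.arange(-.1,.6,.04):
        m=(abs(P[...,0]-x)<.02)&(abs(P[...,1]-y)<.02); r.append('%4d'%(1000*np.nanmax(P[...,2][m])) if m.any() else '  --')
    print(round(x,2),*r)
tgt(env,[.43,.2,.33],-38)
tgt(env,[.43,.2,.33],80)
E
```

```text
0.3 -829 -830 -832 -833 -829 -834 -833 -830 -822 -831 -827 -835 -834 -835 -830 -834 -838 -828
0.34   33 -833 -832 -835 -832 -833 -834 -832 -829 -832 -829 -831 -834 -828 -833 -836 -833 -833
0.38   51   10   11    8    9    9    7   59   60    8    7    8    8    8    6    9   10   18
0.42   48  376  371    9    9    9    8   76   76   51   49  163   47    8   10   18   21   22
0.46  151  384  385  382    7   11   12   76   72  166  164  164   45  159    7   15   21   27
0.5  243  332  358  349    9   10   56   69   16   12   48   57  129    8    9    9   22   25
0.54  250  290  288   19    9   10   61  151   21   57  195  192  183  153  149  147   53   48
0.58   24  242  241   27   10   13  155  158   20  192  207  210  207  760  761  760  199  173
0.62   12    9    7   14    9   17  167  164   18  201  214  211  762  762  711  761  762  210
0.66    8    8   30   29    7   19  167  163   50  268  279  836  761  711  712  711  741  726
0.7  101    9   32   30    9    8    8    8   55  207  214  830  762  711  711  711  739  734
0.74   99    9   10    9   32   31   82   83   64  210  208  212  762  713  711  712  762  739
0.78  612  612  611  611  611  610  611  611  611  611  612  611  761  761  762  761  761  212
t 0.15 tcp [0.1925 0.5414 0.238 ] q [ 58.6  10.4  92.1  -0.   77.6 -11.8] jaw yaw 70.4 xaxis [-0.001 -0.001 -1.   ]
shift [-0.0917 -0.2422  0.3382] rot [-7.158e+01 -6.000e-02  6.000e-02]
t 0.15 tcp [0.1925 0.5414 0.238 ] q [ 58.6  10.4  92.1  -0.   77.6 -11.8] jaw yaw 70.4 xaxis [-0.001 -0.001 -1.   ]
shift [-0.0917 -0.2422  0.3382] rot [-9.58 -0.02  0.07]
```

Request:
{"method": "arm_command", "body": {"steps": "-0.03 -0.024 0.034 -7 0 0 1; -0.05 -0.048 0.068 -14 0 0 1; -0.07 -0.073 0.1 -21.5 0 0 1; -0.09 -0.097 0.135 -28.6 0 0 1; -0.092 -0.12 0.17 -36 0 0 1; -0.092 -0.145 0.203 -43 0 0 1; -0.092 -0.17 0.237 -50 0 0 1; -0.092 -0.194 0.27 -57.3 0 0 1; -0.092 -0.23 0.315 -64.5 0 0 1; -0.092 -0.258 0.335 -71.6 0 0 1"}}

```text
t: 1.4
tcp_pos: [0.4226, 0.1841, 0.33]
orientation: [-175.6, 89.9, -123.5]
force: [-0.3, 0.8, -1.0]
gripper_width: 1.0
```

```bash
python3 - <<'E'
from h import *
from cell import env
d=cam(env,'wrist','w1.png'); print(d['xyz'],d['attitude'])
s=env.observe();print(s['t'],s['tcp_pos'],s['orientation'],s['qd'].round(1))
E
```

```text
[0.37412212 0.1237453  0.47708521] [-1.75693411e+01  4.21100415e-02  1.42197564e+02]
1.45 [0.42322411 0.18155674 0.32986141] [-155.15485439   89.77717507 -102.74473597] [ 4.1  0.   0.1  1.4  0.3 17.8]
```

View pics/w1.png

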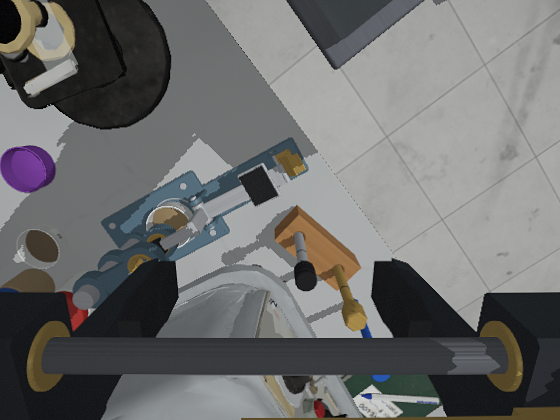

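```bash
python3 - <<'E'
from h import *
from cell import env
d=cam(env,'wrist','w2.png'); print(d['xyz'],d['attitude'])
s=env.observe();print(s['t'],s['tcp_pos'],s['orientation'],s['qd'].round(1))
a=d['img'][:,:,::-1]
cv2.imwrite('pics/w2c.png',np.vstack([cv2.resize(a[140:240,210:370],None,fx=3.5,fy=3.5,interpolation=2)[:, :560],]))
cv2.imwrite('pics/w2d.png',np.hstack([cv2.resize(a[150:310,70:250],None,fx=2.2,fy=2.2,interpolation=2),cv2.resize(a[150:310,230:390],None,fx=2.2,fy=2.2,interpolation=2)]))
E
```

```text
[0.37496193 0.12132115 0.4771413 ] [-1.74740249e+01  1.28430756e-01  1.42442894e+02]
1.5 [0.42252188 0.18352271 0.32993041] [-171.29009411   89.86369621 -119.39307679] [ 3.5  0.1 -0.1  1.6  0.2  9.2]
```

View pics/w2d.png

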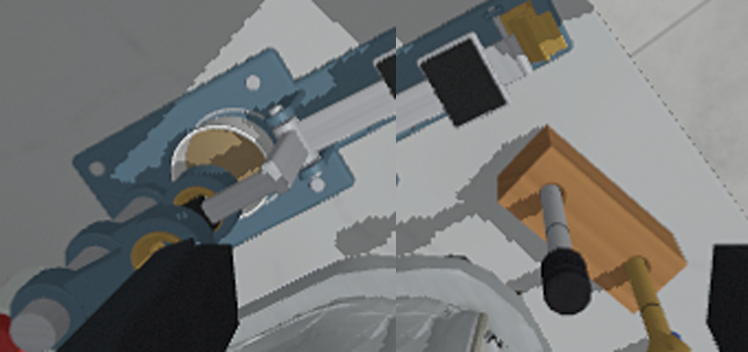

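```bash
python3 - <<'E'
from h import *
from cell import env
d=pickle.load(open('pics/w2.png.pkl','rb'))
for n,u,v,z in [('pad',260,186.8,.069),('head',308.2,283.6,.161),('bush',140.5,265,.15)]:
    print(n,onz(d,u,v,z).round(4),dep(d,u,v).round(4))
P=cloud(d);hs=cv2.cvtColor(d['img'],cv2.COLOR_RGB2HSV)
m=(hs[...,2]<60)&(P[...,2]>.05)&(P[...,2]<.085)
n,l,st,c=cv2.connectedComponentsWithStats(m.astype(np.uint8))
for i in range(1,n):
    if st[i,4]>150: print(st[i],c[i],onz(d,*c[i],.069),np.nanmedian(P[l==i],0))
# bench z, lever heights
b=P[140:180,150:290]; 
for (u,v) in [(200,200),(186,235),(178,240),(225,190),(330,160),(293,160)]: print((u,v),P[v,u].round(3))
tgt(env,[.449,.187,.12],133.5)
E
```

```text
pad [0.4495 0.1895 0.069 ] [0.4493 0.1893 0.0701]
head [0.4554 0.2791 0.161 ] [0.4553 0.2787 0.1617]
bush [0.5788 0.1662 0.15  ] [0.4612 0.1403 0.3388]
[241 168  39  39 842] [259.93942993 187.26484561] [0.44986658 0.18986155 0.069     ] [0.44973759 0.18963043 0.0697383 ]
(200, 200) [0.519 0.16  0.057]
(186, 235) [0.538 0.176 0.112]
(178, 240) [0.548 0.174 0.113]
(225, 190) [0.499 0.174 0.012]
(330, 160) [ 0.35   0.419 -0.846]
(293, 160) [0.401 0.19  0.056]
t 1.5 tcp [0.4225 0.1835 0.3299] q [ 8.700e+00 -8.500e+00  1.007e+02 -1.000e-01  8.790e+01 -1.332e+02] jaw yaw 141.9 xaxis [-0.001 -0.002 -1.   ]
shift [ 0.2099 -0.0186  0.0196] rot [ 8.4  -0.13  0.03]
```

Request:
{"method": "arm_command", "body": {"steps": "0.03 -0.006 0.006 2 0 0 0; 0.07 -0.012 0.012 4 0 0 0; 0.11 -0.018 0.02 6.5 0 0 0; 0.15 -0.018 0.02 8.4 0 0 0; 0.19 -0.018 0.02 8.4 0 0 0; 0.21 -0.018 0.02 8.4 0 0 0; 0.21 -0.018 0.02 8.4 0 0 0"}}

```text
t: 2.38
tcp_pos: [0.447, 0.1883, 0.1182]
orientation: [161.1, 89.7, -155.4]
force: [-0.7, 0.8, 0.1]
gripper_width: 0.227
```

```bash
python3 - <<'E'
from h import *
from cell import env
s=env.observe();print(s['gripper_width'],s['force'])
tgt(env,[.448,.188,.0405],133.5)
cam(env,'side','s3.png')
a=cv2.imread('pics/s3.png')[190:370,190:400]; cv2.imwrite('pics/s3c.png',cv2.resize(a,None,fx=3.3,fy=3.3,interpolation=cv2.INTER_CUBIC))
E
```

```text
0.22697711905728468 [-0.6802502   0.80840545  0.12085499]
t 2.375 tcp [0.447  0.1883 0.1182] q [ 8.800e+00  7.700e+00  1.104e+02 -1.000e-01  6.220e+01 -1.246e+02] jaw yaw 133.5 xaxis [-0.005 -0.002 -1.   ]
shift [ 0.0777 -0.0011  0.001 ] rot [-0.04 -0.32 -0.11]
```

View pics/s3c.png

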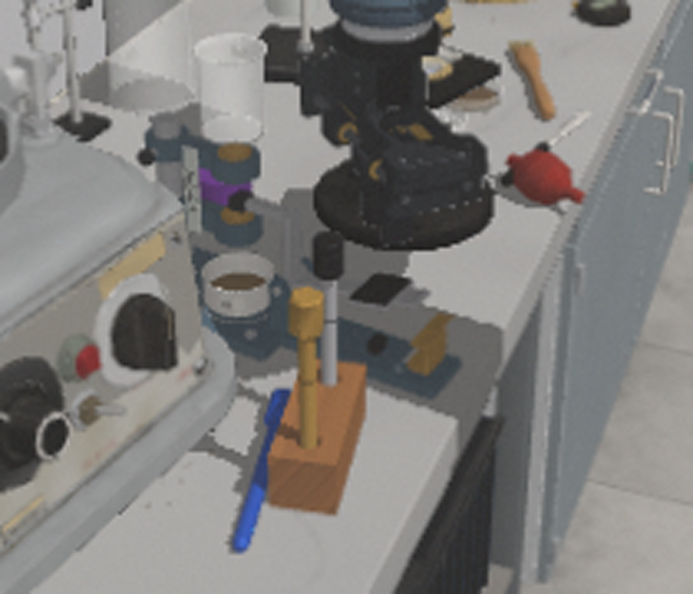

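Request:
{"method": "arm_command", "body": {"steps": "0.01 -0.001 0.001 0 0 0 0; 0.025 -0.001 0.001 0 -0.3 0 0; 0.037 -0.001 0.001 0 -0.3 0 0; 0.047 -0.001 0.001 0 -0.3 0 0; 0.057 -0.001 0.001 0 -0.3 0 0; 0.065 -0.001 0.001 0 -0.3 0 0"}}

```text
t: 3.18
tcp_pos: [0.4489, 0.1884, 0.0542]
orientation: [54.8, 89.9, 98.3]
force: [-4.6, 2.0, 7.8]
gripper_width: 0.004
```

```bash
python3 - <<'E'
from h import *
from cell import env
s=env.observe();print(s['gripper_width'],s['force'])
tgt(env,[.448,.188,.0405],133.5)
cam(env,'side','s4.png')
a=cv2.imread('pics/s4.png')[190:370,190:400]; cv2.imwrite('pics/s4c.png',cv2.resize(a,None,fx=3.3,fy=3.3,interpolation=cv2.INTER_CUBIC))
E
```

```text
0.004467126160788841 [-4.60322383  1.95805592  7.81766322]
t 3.175 tcp [0.4489 0.1884 0.0542] q [ 8.700e+00  1.420e+01  1.120e+02  1.000e-01  5.380e+01 -1.249e+02] jaw yaw 133.5 xaxis [-0.     0.002 -1.   ]
shift [ 0.0137  0.0003 -0.0009] rot [-0.03  0.06 -0.09]
```

View pics/s4c.png

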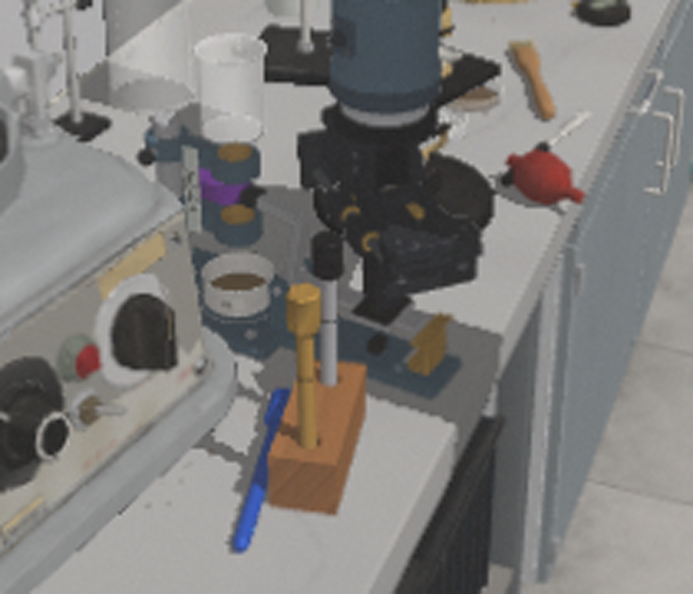

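Request:
{"method": "arm_command", "body": {"steps": "0.005 0 -0.001 0 0 0 0; 0.010 0 -0.001 0 0 0 0; 0.013 0 -0.001 0 0 0 0; 0.015 0 -0.001 0 0 0 0; 0.016 0 -0.001 0 0 0 0; 0.016 0 -0.001 0 0 0 0"}}

```text
t: 3.98
tcp_pos: [0.4496, 0.1884, 0.0417]
orientation: [4.7, 89.8, 48.2]
force: [-16.2, -1.4, 44.3]
gripper_width: 0.004
```

Request:
{"method": "arm_command", "body": {"steps": "0.001 0 0 0 0 0 0; 0.001 0 0 0 0 0 0; -0.005 0 0 0 0 0 0; -0.02 0 0 0 0 0 0; -0.045 0 0 0 0 0 0; -0.08 0 0 0 0 0 0; -0.12 0 0 0 0 0 0; -0.17 0 0 0 0 0 0; -0.22 0 0 0 0 0 0; -0.26 0 0 0 0 0 0"}}

```text
t: 5.22
tcp_pos: [0.4494, 0.1878, 0.3047]
orientation: [-14.4, 89.7, 29.1]
force: [0.7, 0.3, -0.6]
gripper_width: 0.006
```

```bash
python3 - <<'E'
from h import *
from cell import env
s=env.observe();print(s['gripper_width'],s['force'])
cam(env,'side','s5.png')
d=cam(env,'wrist','w5.png')
a=cv2.imread('pics/s5.png')[190:370,190:400]; cv2.imwrite('pics/s5c.png',cv2.resize(a,None,fx=3.3,fy=3.3,interpolation=cv2.INTER_CUBIC))
tgt(env,[.4,.2,.32],10)
tgt(env,[.4,.2,.32],190)
E
```

```text
0.0062257579431257695 [ 0.69288761  0.28676442 -0.5867351 ]
t 5.325 tcp [0.4515 0.1882 0.3076] q [ 8.600e+00 -4.500e+00  9.960e+01  1.000e-01  8.420e+01 -1.249e+02] jaw yaw 133.5 xaxis [ 0.012  0.004 -1.   ]
shift [-0.0129  0.0439 -0.0291] rot [-56.49   0.44   0.61]
t 5.325 tcp [0.4515 0.1882 0.3076] q [ 8.600e+00 -4.500e+00  9.960e+01  1.000e-01  8.420e+01 -1.249e+02] jaw yaw 133.5 xaxis [ 0.012  0.004 -1.   ]
shift [-0.0129  0.0439 -0.0291] rot [-56.49   0.44   0.61]
```

View pics/s5c.png

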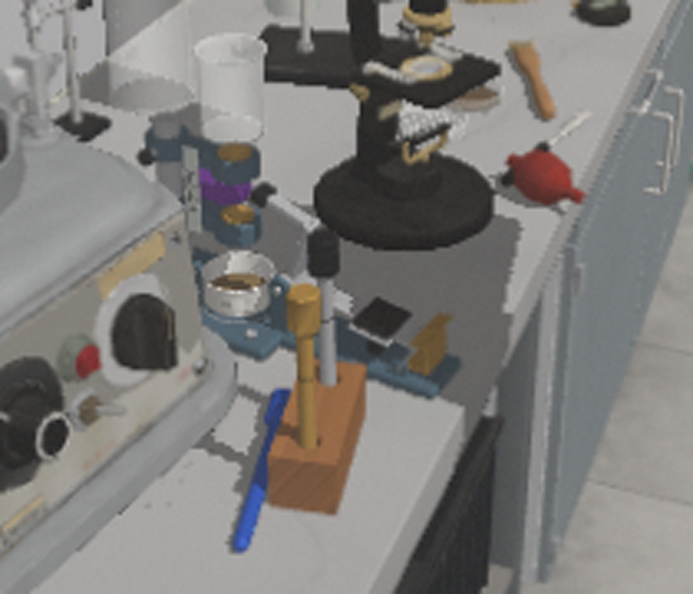

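View pics/w5.png

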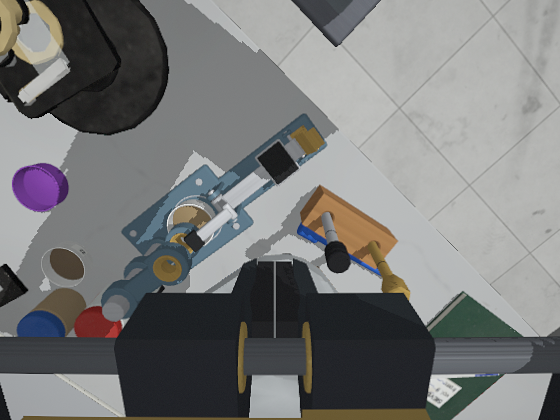

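```bash
python3 - <<'E'
from h import *
a=cv2.imread('pics/w5.png')
cv2.imwrite('pics/w5c.png',np.hstack([cv2.resize(a[215:315,100:230],None,fx=3,fy=3,interpolation=2),cv2.resize(a[180:280,290:420],None,fx=3,fy=3,interpolation=2)]))
E
```

```text
(no output)
```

View pics/w5c.png

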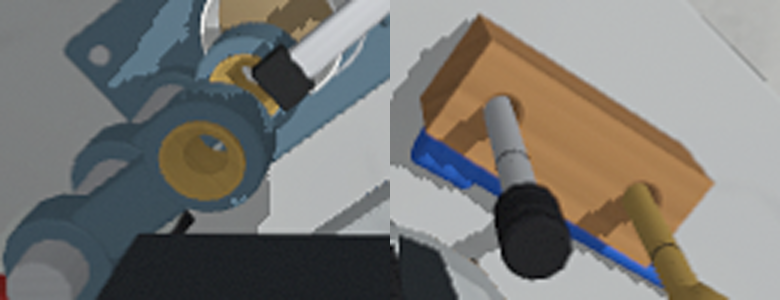

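```bash
python3 - <<'E'
from h import *
from cell import env
d=pickle.load(open('pics/w5.png.pkl','rb'))
P=cloud(d);hs=cv2.cvtColor(d['img'],cv2.COLOR_RGB2HSV)
m=((hs[...,0]>12)&(hs[...,0]<32)&(hs[...,1]>90)).astype(np.uint8); m[:, :100]=0;m[:,230:]=0
n,l,st,c=cv2.connectedComponentsWithStats(m)
for i in range(1,n):
    if st[i,4]>60:
        ct=cv2.findContours((l==i).astype(np.uint8),cv2.RETR_EXTERNAL,cv2.CHAIN_APPROX_NONE)[0][0]
        h=cv2.convexHull(ct); e=cv2.fitEllipse(h) if len(h)>5 else None
        print(st[i],c[i],e, onz(d,*e[0],.15).round(4),onz(d,*e[0],.094).round(4) )
for z in (.156,.161): print('head',onz(d,338.3,262.7,z).round(4),dep(d,338.3,262.7).round(4))
for u,v in [(140,285),(150,290),(165,292)]: print(P[v,u].round(4))
# rod entrance
print('rod at hole', onz(d,290+112/3,180+108/3,.044).round(4))
print('post top',onz(d,115,305,.162).round(4))
E
```

```text
[178 206  32  21 193] [197.67357513 216.89119171] ((190.7797088623047, 216.21688842773438), (19.511445999145508, 35.97064208984375), 97.42086791992188) [0.5228 0.1529 0.15  ] [0.5467 0.1562 0.094 ]
[170 233  23  20 154] [180.66883117 240.43506494] ((181.58135986328125, 244.01327514648438), (22.01222038269043, 24.15827751159668), 114.33551788330078) [0.5497 0.164  0.15  ] [0.5785 0.1693 0.094 ]
[153 255  29  27 554] [166.75090253 268.43862816] ((166.93312072753906, 268.07794189453125), (25.617809295654297, 28.591787338256836), 107.64407348632812) [0.5786 0.1695 0.15  ] [0.6127 0.1758 0.094 ]Traceback (most recent call last):
  File "<stdin>", line 11, in <module>
TypeError: 'NoneType' object is not subscriptable
```

```bash
python3 - <<'E'
from h import *
from cell import env
d=pickle.load(open('pics/w5.png.pkl','rb'));P=cloud(d)
for z in (.156,.161): print('head',onz(d,338.3,262.7,z).round(4),dep(d,338.3,262.7).round(4))
print('rod at hole', onz(d,290+112/3,180+108/3,.044).round(4))
print('pedal pad', onz(d,278,162,.041).round(4),dep(d,278,162).round(4))
print('head cyl',[P[v,u].round(4) for u,v in [(335,268),(342,258),(333,255)]])
tgt(env,[.453,.25,.3],190)
E
```

```text
head [0.4617 0.2792 0.156 ] [0.4601 0.2759 0.1628]
head [0.4605 0.2768 0.161 ] [0.4601 0.2759 0.1628]
rod at hole [0.4541 0.278  0.044 ]
pedal pad [0.4481 0.1901 0.041 ] [0.4477 0.1898 0.044 ]
head cyl [array([0.4661, 0.2782, 0.1616]), array([0.4551, 0.2758, 0.161 ]), array([0.4583, 0.2672, 0.1623])]
t 5.325 tcp [0.4515 0.1882 0.3076] q [ 8.600e+00 -4.500e+00  9.960e+01  1.000e-01  8.420e+01 -1.249e+02] jaw yaw 133.5 xaxis [ 0.012  0.004 -1.   ]
shift [0.0079 0.0438 0.0435] rot [-56.49   0.44   0.61]
```

```bash
python3 - <<'E'
from h import *
from cell import env
tgt(env,[.4595,.2767,.215],133.5)
E
```

```text
t 5.325 tcp [0.4515 0.1882 0.3076] q [ 8.600e+00 -4.500e+00  9.960e+01  1.000e-01  8.420e+01 -1.249e+02] jaw yaw 133.5 xaxis [ 0.012  0.004 -1.   ]
shift [0.0931 0.0592 0.0657] rot [0.01 0.65 0.32]
```

Request:
{"method": "arm_command", "body": {"steps": "0.005 0.015 0.016 0 0.6 0.3 0.7; 0.02 0.03 0.033 0 0.6 0.3 0.7; 0.035 0.045 0.05 0 0.6 0.3 0.7; 0.055 0.059 0.066 0 0.6 0.3 0.7; 0.08 0.059 0.066 0 0.6 0.3 0.7; 0.093 0.059 0.066 0 0.6 0.3 0.7; 0.093 0.059 0.066 0 0.6 0.3 0.7; 0.093 0.059 0.066 0 0.6 0.3 0.7"}}

```text
t: 6.32
tcp_pos: [0.4604, 0.2767, 0.216]
orientation: [-23.8, 89.9, 19.6]
force: [0.3, -0.8, 0.7]
gripper_width: 0.698
```

```bash
python3 - <<'E'
from h import *
from cell import env
tgt(env,[.4595,.2767,.128],133.5)
cam(env,'side','s6.png')
d=cam(env,'wrist','w6.png');print(env.observe()['gripper_width'])
a=cv2.imread('pics/s6.png')[170:350,190:400]; cv2.imwrite('pics/s6c.png',cv2.resize(a,None,fx=3.3,fy=3.3,interpolation=cv2.INTER_CUBIC))
E
```

```text
t 6.325 tcp [0.4604 0.2767 0.216 ] q [  18.3    6.7   99.     0.    74.2 -115.1] jaw yaw 133.5 xaxis [ 0.002  0.001 -1.   ]
shift [ 0.088   0.0007 -0.0009] rot [-0.02  0.12  0.05]
0.699661211570182
```

View pics/w6.png

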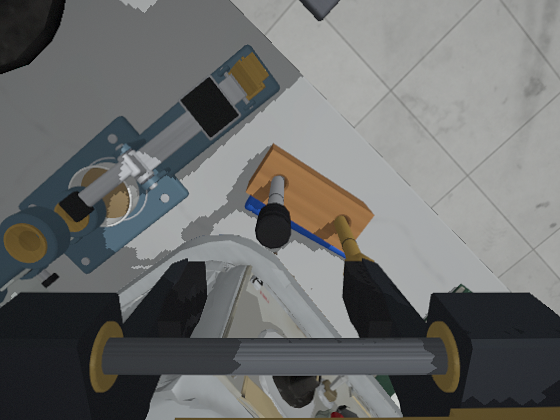

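View pics/s6c.png

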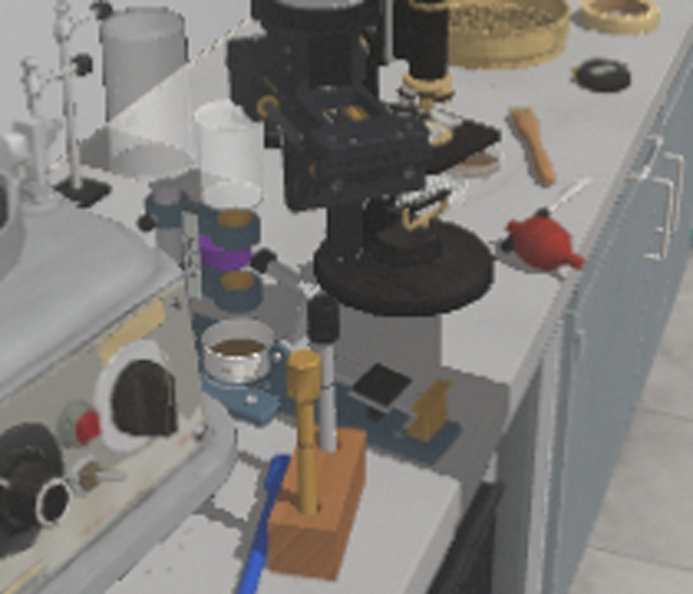

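```bash
python3 - <<'E'
from h import *
d=pickle.load(open('pics/w6.png.pkl','rb'))
hs=cv2.cvtColor(d['img'],cv2.COLOR_RGB2HSV);P=cloud(d)
m=((hs[...,2]<90)&(P[...,2]>.155)&(P[...,2]<.17)).astype(np.uint8);m[:,:240]=0;m[:,310:]=0
n,l,st,c=cv2.connectedComponentsWithStats(m);i=1+np.argmax(st[1:,4]);print(st[i],c[i])
ct=cv2.findContours((l==i).astype(np.uint8),cv2.RETR_EXTERNAL,cv2.CHAIN_APPROX_NONE)[0][0];e=cv2.fitEllipse(ct);print(e)
print(onz(d,*c[i],.161).round(4),onz(d,*e[0],.161).round(4),np.nanmedian(P[l==i],0).round(4))
m=((hs[...,0]>12)&(hs[...,0]<32)&(hs[...,1]>90)).astype(np.uint8);m[:,60:]=0
n,l,st,c=cv2.connectedComponentsWithStats(m);i=1+np.argmax(st[1:,4])
ct=cv2.findContours((l==i).astype(np.uint8),cv2.RETR_EXTERNAL,cv2.CHAIN_APPROX_NONE)[0][0];e=cv2.fitEllipse(ct);print('bush',st[i],e,onz(d,*e[0],.15).round(4))
E
```

```text
[ 255  212   36   37 1023] [272.72727273 230.02541544]
((272.7444152832031, 230.02537536621094), (35.23375701904297, 35.287940979003906), 1.12936532497406)
[0.4595 0.2761 0.161 ] [0.4594 0.2761 0.161 ] [0.4593 0.2759 0.1616]
bush [   4  223   43   40 1325] ((24.905668258666992, 242.60879516601562), (36.71470260620117, 44.23379135131836), 120.52729797363281) [0.5787 0.1696 0.15  ]
```

Request:
{"method": "arm_command", "body": {"steps": "0.02 0.0006 -0.0014 0 0 0 0.7; 0.045 0.0006 -0.0014 0 0 0 0.7; 0.067 0.0006 -0.0014 0 0 0 0.7; 0.08 0.0006 -0.0014 0 0 0 0.7; 0.087 0.0006 -0.0014 0 0 0 0.7; 0.087 0.0006 -0.0014 0 0 0 0.7; 0.087 0.0006 -0.0014 0 0 0 0.7", "newtons": 30}}

```text
t: 7.3
tcp_pos: [0.46, 0.2766, 0.1301]
orientation: [-24.4, 89.8, 19.1]
force: [0.6, -0.3, 0.7]
gripper_width: 0.696
```

Request:
{"method": "arm_command", "body": {"steps": "0 0 0 0 0 0 0.3; 0 0 0 0 0 0 0.2; 0 0 0 0 0 0 0; 0 0 0 0 0 0 0; 0 0 0 0 0 0 0; 0 0 0 0 0 0 0", "newtons": 30}}

```text
t: 8.05
tcp_pos: [0.4599, 0.2766, 0.1301]
orientation: [-22.0, 89.8, 21.5]
force: [-0.8, 0.2, -0.4]
gripper_width: 0.24
```

Request:
{"method": "arm_command", "body": {"steps": "-0.008 0 0 0 0 0 0; -0.02 0 0 0 0 0 0; -0.035 0 0 0 0 0 0; -0.05 0 0 0 0 0 0; -0.07 0 0 0 0 0 0; -0.095 0 0 0 0 0 0; -0.12 0 0 0 0 0 0; -0.15 0 0 0 0 0 0; -0.18 0 0 0 0 0 0; -0.2 0 0 0 0 0 0"}}

```text
t: 9.3
tcp_pos: [0.4594, 0.2764, 0.3329]
orientation: [-23.5, 89.6, 20.0]
force: [-0.4, 0.1, -1.1]
gripper_width: 0.242
```

```bash
python3 - <<'E'
from h import *
from cell import env
print(env.observe()['force'],env.observe()['gripper_width'])
d=cam(env,'wrist','w7.png')
d=cam(env,'side','s7.png')
tgt(env,[.5787,.1696,.33],133.5)
a=cv2.imread('pics/s7.png')[150:370,190:400]; cv2.imwrite('pics/s7c.png',cv2.resize(a,None,fx=2.7,fy=2.7,interpolation=cv2.INTER_CUBIC))
E
```

```text
[-0.44460646  0.08272948 -1.05111207] 0.24217256014181054
t 9.4 tcp [0.4602 0.2767 0.3337] q [  18.3    1.3   91.     0.    87.1 -115.2] jaw yaw 133.5 xaxis [ 0.01   0.003 -1.   ]
shift [ 0.0045 -0.1593  0.0122] rot [-0.01  0.53  0.24]
```

View pics/w7.png

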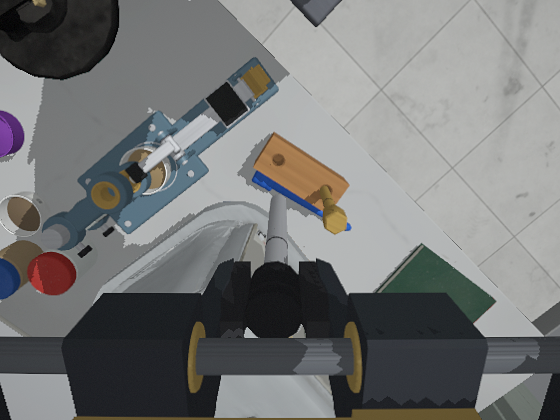

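View pics/s7c.png

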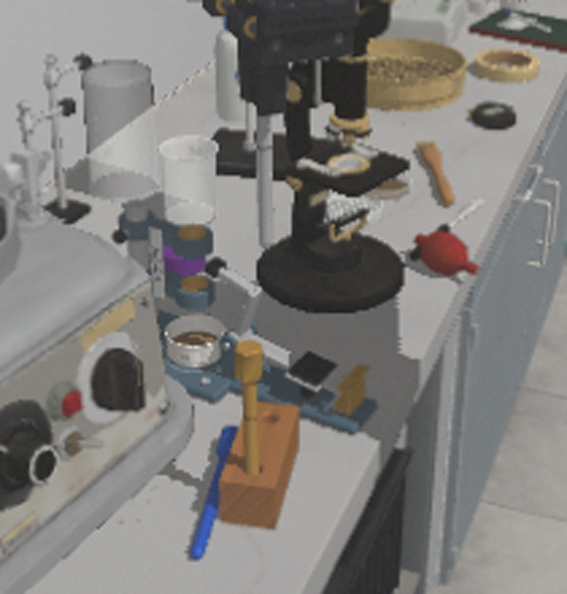

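Request:
{"method": "arm_command", "body": {"steps": "0 -0.012 0.001 0 0.5 0.2 0; 0.001 -0.03 0.003 0 0.5 0.2 0; 0.002 -0.05 0.004 0 0.5 0.2 0; 0.002 -0.072 0.006 0 0.5 0.2 0; 0.003 -0.095 0.007 0 0.5 0.2 0; 0.003 -0.117 0.009 0 0.5 0.2 0; 0.004 -0.137 0.011 0 0.5 0.2 0; 0.0045 -0.152 0.012 0 0.5 0.2 0; 0.0045 -0.1593 0.0122 0 0.5 0.2 0; 0.0045 -0.1593 0.0122 0 0.5 0.2 0"}}

```text
t: 10.65
tcp_pos: [0.5789, 0.1694, 0.3299]
orientation: [-41.4, 90.0, 2.1]
force: [-0.4, 0.6, -1.5]
gripper_width: 0.24
```

Request:
{"method": "arm_command", "body": {"steps": "0 0 0 0 0 0 0; 0 0 0 0 0 0 0"}}

```text
t: 10.9
tcp_pos: [0.5785, 0.1699, 0.3301]
orientation: [-29.2, 90.0, 14.3]
force: [0.0, 0.0, -1.8]
gripper_width: 0.242
```

```bash
python3 - <<'E'
from h import *
from cell import env
d=cam(env,'wrist','w8.png')
tgt(env,[.5787,.1696,.3],133.5)
e=cam(env,'side','s8.png')
tgt(env,[.5787,.1696,.3],133.5)
a=cv2.resize(d['img'][130:330,180:340,::-1],None,fx=2.5,fy=2.5,interpolation=2)
b=cv2.resize(e['img'][140:300,210:320,::-1],None,fx=3.125,fy=3.125,interpolation=2)
cv2.imwrite('pics/c8.png',np.hstack([a,b]))
E
```

```text
t 10.95 tcp [0.5786 0.1699 0.3301] q [   5.1   10.5   81.4    0.    88.  -128.4] jaw yaw 133.5 xaxis [ 0.001  0.    -1.   ]
shift [ 0.0301 -0.0003 -0.0001] rot [0.02 0.04 0.02]
t 11.0 tcp [0.5786 0.1698 0.3301] q [   5.1   10.5   81.4    0.    88.  -128.4] jaw yaw 133.5 xaxis [ 0.001  0.    -1.   ]
shift [ 0.0301 -0.0002 -0.0001] rot [0.01 0.04 0.03]
```

View pics/c8.png

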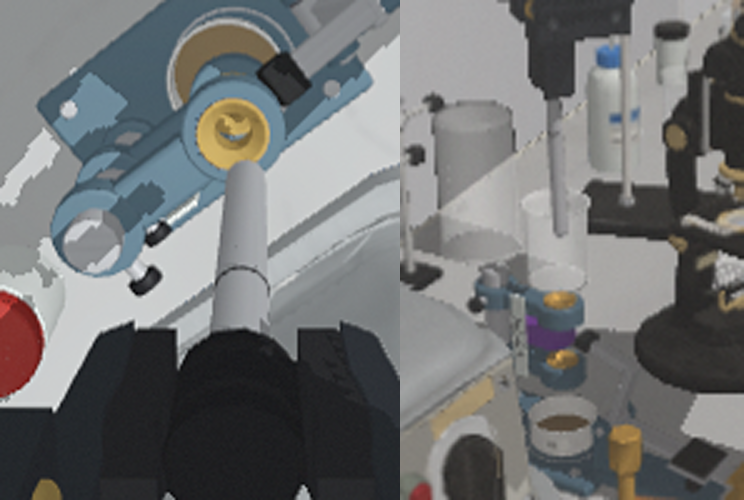

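```bash
python3 - <<'E'
from h import *
d=pickle.load(open('pics/w8.png.pkl','rb'));e=pickle.load(open('pics/s8.png.pkl','rb'))
t1=(278.4,196.4);t2=(261.2,215.5)
print('tri',tri(ray(d,*t1),ray(e,*t2)))
for z in (.205,.21,.215): print(z,onz(d,*t1,z).round(4),onz(e,*t2,z).round(4))
print('pred tip',proj(d,[.5786,.1698,.21]),proj(e,[.5786,.1698,.21]),'head-bottom side',proj(e,[.5786,.1698,.33]))
hs=cv2.cvtColor(d['img'],cv2.COLOR_RGB2HSV)
m=((hs[...,0]>12)&(hs[...,0]<32)&(hs[...,1]>90)).astype(np.uint8);m[:165]=0;m[200:]=0;m[:,:250]=0;m[:,300:]=0
ct=max(cv2.findContours(m,cv2.RETR_EXTERNAL,cv2.CHAIN_APPROX_NONE)[0],key=len);el=cv2.fitEllipse(ct);print(el,onz(d,*el[0],.15).round(4))
# rod edges per row in side image (depth-based)
P=cloud(e)
for n,D in(('s',e),('w',d)):
  Q=cloud(D);m=(np.hypot(Q[...,0]-.5786,Q[...,1]-.1698)<.025)&(Q[...,2]>.19)&(Q[...,2]<.33)
  for v in range(150,330,10):
    u=np.where(m[v])[0]
    if len(u)>2: print(n,v,u.min(),u.max(),Q[v][u].mean(0).round(4))
E
```

```text
tri (array([0.57325015, 0.17062627, 0.20875466]), np.float64(0.001048579865755499))
0.205 [0.5735 0.1712 0.205 ] [0.5774 0.1634 0.205 ]
0.21 [0.5725 0.1702 0.21  ] [0.5727 0.1729 0.21  ]
0.215 [0.5715 0.1692 0.215 ] [0.5679 0.1824 0.215 ]
pred tip [272.54882046 201.61836669] [259.59694735 214.63089293] head-bottom side [257.84519547 169.04254964]
((272.53253173828125, 182.8026123046875), (26.160438537597656, 28.66649055480957), 75.98833465576172) [0.5784 0.1691 0.15  ]
s 180 257 261 [0.575  0.173  0.3037]
s 190 258 262 [0.5727 0.1742 0.2787]
s 200 258 262 [0.5731 0.1754 0.2528]
s 210 259 263 [0.5725 0.1732 0.2251]
w 200 271 285 [0.5712 0.1683 0.2278]
w 210 269 286 [0.5722 0.1685 0.2487]
w 220 268 286 [0.5725 0.1683 0.2686]
w 230 267 286 [0.573  0.1682 0.285 ]
w 240 266 286 [0.5733 0.168  0.2995]
w 250 265 287 [0.5736 0.1683 0.3117]
w 260 264 287 [0.5738 0.1683 0.3228]
```

```bash
cat > ax.py <<'E'
from h import *
def mids(D,c,z0=.2,z1=.31,rad=.025):
    Q=cloud(D);hs=cv2.cvtColor(D['img'],cv2.COLOR_RGB2HSV)
    m=(np.hypot(Q[...,0]-c[0],Q[...,1]-c[1])<rad)&(Q[...,2]>z0)&(Q[...,2]<z1)
    r=[]
    for v in range(m.shape[0]):
        u=np.where(m[v])[0]
        if len(u)>2: r.append((v,(u.min()+u.max())/2.))
    return np.array(r)
def plane(D,r):
    k=np.polyfit(r[:,0],r[:,1],1);v0,v1=r[0,0],r[-1,0]
    o,a=ray(D,np.polyval(k,v0),v0);_,b=ray(D,np.polyval(k,v1),v1)
    n=np.cross(a,b);return n/np.linalg.norm(n),o
def axis(d,e,c,z0,z1):
    n1,o1=plane(d,mids(d,c,z0,z1));n2,o2=plane(e,mids(e,c,z0,z1))
    A=np.array([n1[:2],n2[:2]])
    f=lambda z:np.append(np.linalg.solve(A,[n1@o1-n1[2]*z,n2@o2-n2[2]*z]),z)
    return f
E
python3 - <<'E'
from ax import *
d=pickle.load(open('pics/w8.png.pkl','rb'));e=pickle.load(open('pics/s8.png.pkl','rb'))
f=axis(d,e,(.575,.17),.215,.305)
for z in (.21,.25,.3,.349): print(f(z).round(4))
hs=cv2.cvtColor(e['img'],cv2.COLOR_RGB2HSV)
m=((hs[...,0]>8)&(hs[...,0]<32)&(hs[...,1]>90)).astype(np.uint8);m[:225]=0;m[265:]=0;m[:,:245]=0;m[:,275:]=0
n,l,st,c=cv2.connectedComponentsWithStats(m)
for i in range(1,n): print(st[i],c[i],onz(e,*c[i],.15).round(4),onz(e,*c[i],.094).round(4))
print(proj(e,[.5786,.1694,.15]),proj(e,[.5786,.1694,.094]))
E
```

```text
[0.5737 0.1709 0.21  ]
[0.5749 0.1709 0.25  ]
[0.5763 0.1708 0.3   ]
[0.5777 0.1708 0.349 ]
[256 233  10   6  42] [260.61904762 235.52380952] [0.579  0.1679 0.15  ] [0.6266 0.0733 0.094 ]
[257 252  10   6  45] [261.46666667 254.44444444] [0.5359 0.2531 0.15  ] [0.5788 0.1678 0.094 ]
[260.50873644 235.81746723] [261.27392641 254.75945806]
```

Request:
{"method": "arm_command", "body": {"steps": "0.003 -0.001 0 0 -0.6 -0.6 0; 0.008 -0.002 0 0 -1.2 -1.14 0; 0.02 -0.002 0 0 -1.2 -1.14 0; 0.03 -0.002 0 0 -1.2 -1.14 0; 0.04 -0.002 0 0 -1.2 -1.14 0; 0.04 -0.002 0 0 -1.2 -1.14 0; 0.04 -0.002 0 0 -1.2 -1.14 0"}}

```text
t: 11.88
tcp_pos: [0.5802, 0.1684, 0.2903]
orientation: [-43.3, 88.3, 0.2]
force: [0.5, 0.2, -1.4]
gripper_width: 0.238
```

```bash
python3 - <<'E'
from ax import *
from cell import env
d=cam(env,'wrist','w9.png')
e=cam(env,'side','s9.png')
tgt(env,[.5787,.1696,.3],133.5)
f=axis(d,e,(.5786,.1694),.175,.265)
for z in (.169,.21,.25,.308): print(f(z).round(4))
a=cv2.resize(d['img'][130:330,180:340,::-1],None,fx=2.5,fy=2.5,interpolation=2)
b=cv2.resize(e['img'][140:300,210:320,::-1],None,fx=3.125,fy=3.125,interpolation=2)
cv2.imwrite('pics/c9.png',np.hstack([a,b]))
E
```

```text
t 11.975 tcp [0.5803 0.1684 0.2907] q [ 5.000e+00  1.070e+01  8.560e+01 -1.000e-01  8.190e+01 -1.285e+02] jaw yaw 133.5 xaxis [ 0.031  0.    -1.   ]
shift [-0.0094  0.0018 -0.0001] rot [0.01 1.28 1.2 ]
[0.5789 0.1692 0.169 ]
[0.5789 0.1693 0.21  ]
[0.579  0.1694 0.25  ]
[0.5791 0.1695 0.308 ]
```

View pics/c9.png

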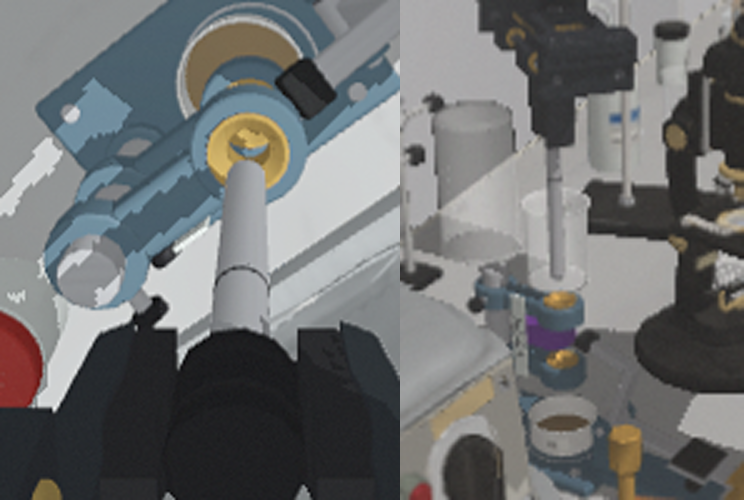

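Request:
{"method": "arm_command", "body": {"steps": "0.005 0.0001 -0.0001 0 0 0 0; 0.012 0.0003 -0.0003 0 0 0 0; 0.02 0.0004 -0.0004 0 0 0 0; 0.027 0.0006 -0.0006 0 0 0 0; 0.034 0.0007 -0.0007 0 0 0 0; 0.041 0.0009 -0.0009 0 0 0 0; 0.048 0.001 -0.001 0 0 0 0; 0.048 0.001 -0.001 0 0 0 0"}}

```text
t: 12.98
tcp_pos: [0.58, 0.1684, 0.2418]
orientation: [-43.3, 88.3, 0.2]
force: [0.8, 0.6, -1.2]
gripper_width: 0.235
```

```bash
python3 - <<'E'
from ax import *
from cell import env
s=env.observe();print(s['force'],s['moment'],s['gripper_width'])
d=cam(env,'wrist','w10.png')
e=cam(env,'side','s10.png')
tgt(env,[.5803,.1684,.2907-.114],133.5)
f=axis(d,e,(.5786,.1694),.165,.215)
for z in (.12,.169,.21,.25): print(f(z).round(4))
a=cv2.resize(d['img'][130:330,180:340,::-1],None,fx=2.5,fy=2.5,interpolation=2)
b=cv2.resize(e['img'][140:300,210:320,::-1],None,fx=3.125,fy=3.125,interpolation=2)
cv2.imwrite('pics/c10.png',np.hstack([a,b]))
E
```

```text
[ 0.76201246  0.61119485 -1.21714984] [0.11151119 0.07901065 0.0060809 ] 0.23533107849048093
t 13.075 tcp [0.5805 0.1684 0.2427] q [ 5.000e+00  1.270e+01  8.880e+01 -1.000e-01  7.670e+01 -1.285e+02] jaw yaw 133.5 xaxis [ 0.031  0.    -1.   ]
shift [ 0.066   0.0015 -0.0016] rot [0.01 1.29 1.2 ]
[0.5805 0.1708 0.12  ]
[0.5791 0.1697 0.169 ]
[0.578  0.1688 0.21  ]
[0.5768 0.1679 0.25  ]
```

View pics/c10.png

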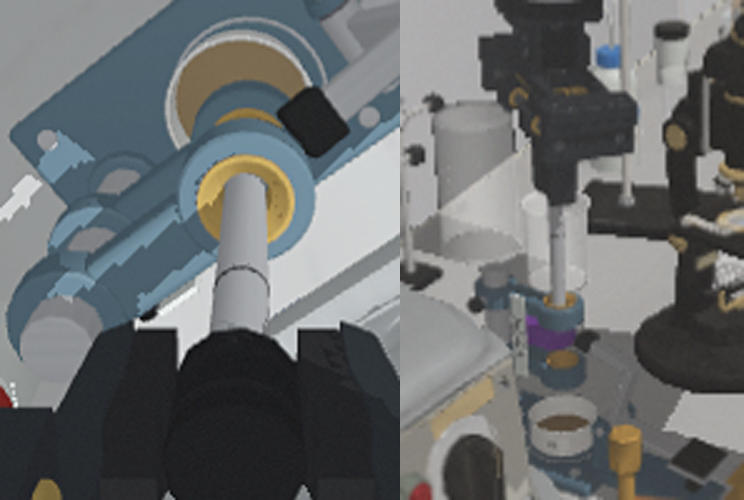

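Request:
{"method": "arm_command", "body": {"steps": "0.004 0.0001 -0.0001 0 0 0 0; 0.011 0.0002 -0.0002 0 0 0 0; 0.018 0.0004 -0.0004 0 0 0 0; 0.024 0.0005 -0.0006 0 0 0 0; 0.03 0.0007 -0.0007 0 0 0 0; 0.036 0.0008 -0.0009 0 0 0 0; 0.042 0.001 -0.001 0 0 0 0; 0.042 0.001 -0.001 0 0 0 0"}}

```text
t: 14.08
tcp_pos: [0.58, 0.1684, 0.2]
orientation: [-43.4, 88.3, 0.2]
force: [-0.6, -0.0, -1.3]
gripper_width: 0.238
```

```bash
python3 - <<'E'
from ax import *
from cell import env
s=env.observe();print(s['force'],s['moment'],s['gripper_width'])
e=cam(env,'side','s11.png');d=cam(env,'wrist','w11.png')
tgt(env,[.5803,.1684,.2907-.115],133.5)
a=cv2.resize(d['img'][130:330,180:340,::-1],None,fx=2.5,fy=2.5,interpolation=2)
b=cv2.resize(e['img'][170:330,210:320,::-1],None,fx=3.125,fy=3.125,interpolation=2)
cv2.imwrite('pics/c11.png',np.hstack([a,b]))
E
```

```text
[-0.60640604 -0.02558972 -1.28968349] [0.10850686 0.04983822 0.04561377] 0.23786224092330235
t 14.175 tcp [0.5804 0.1685 0.2008] q [ 5.000e+00  1.490e+01  9.120e+01 -1.000e-01  7.210e+01 -1.284e+02] jaw yaw 133.5 xaxis [ 0.031  0.    -1.   ]
shift [ 0.025   0.0005 -0.0007] rot [0.01 1.29 1.21]
```

View pics/c11.png

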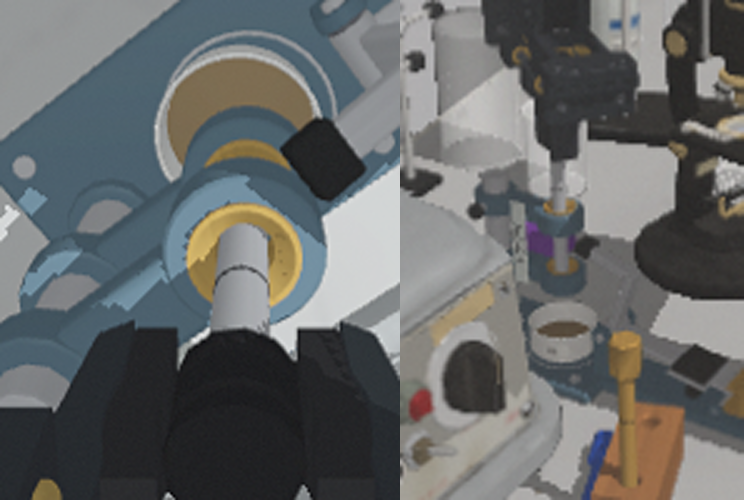

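Request:
{"method": "arm_command", "body": {"steps": "0.004 0.0001 -0.0001 0 0 0 0; 0.009 0.0002 -0.0003 0 0 0 0; 0.014 0.0003 -0.0004 0 0 0 0; 0.019 0.0004 -0.0005 0 0 0 0; 0.023 0.0005 -0.0006 0 0 0 0; 0.025 0.0005 -0.0007 0 0 0 0; 0.025 0.0005 -0.0007 0 0 0 0; 0.025 0.0005 -0.0007 0 0 0 0"}}

```text
t: 15.18
tcp_pos: [0.5805, 0.1684, 0.176]
orientation: [-43.0, 88.2, 0.5]
force: [0.1, 0.3, -1.4]
gripper_width: 0.239
```

```bash
python3 - <<'E'
from ax import *
from cell import env
s=env.observe();print(s['force'],s['moment'],s['gripper_width'],s['qd'].round(2))
e=cam(env,'side','s12.png');d=cam(env,'wrist','w12.png')
tgt(env,[.5803,.1684,.2907-.115],133.5)
print('pred tip',proj(e,[.5786,.1694,.054]),'under bush',proj(e,[.5786,.1694,.072]),'rim',proj(e,[.5786,.1694,.038]))
a=cv2.resize(d['img'][130:330,180:340,::-1],None,fx=2.5,fy=2.5,interpolation=2)
b=cv2.resize(e['img'][225:305,230:285,::-1],None,fx=6.25,fy=6.25,interpolation=2)
cv2.imwrite('pics/c12.png',np.hstack([a,b]))
E
```

```text
[ 0.0540248   0.28428181 -1.35924873] [0.03905832 0.06218451 0.00732031] 0.23908823909011462 [ 0.02 -0.04 -0.04  0.05  0.   -0.08]
t 15.275 tcp [0.5805 0.1684 0.176 ] q [   5.    16.4   92.4   -0.2   69.4 -128.4] jaw yaw 133.5 xaxis [ 0.031  0.    -1.   ]
shift [ 0.0003  0.0001 -0.0002] rot [0.01 1.31 1.22]
pred tip [261.80789533 267.77796806] under bush [261.56892107 261.97154908] rim [262.01850589 272.86876641]
```

View pics/c12.png

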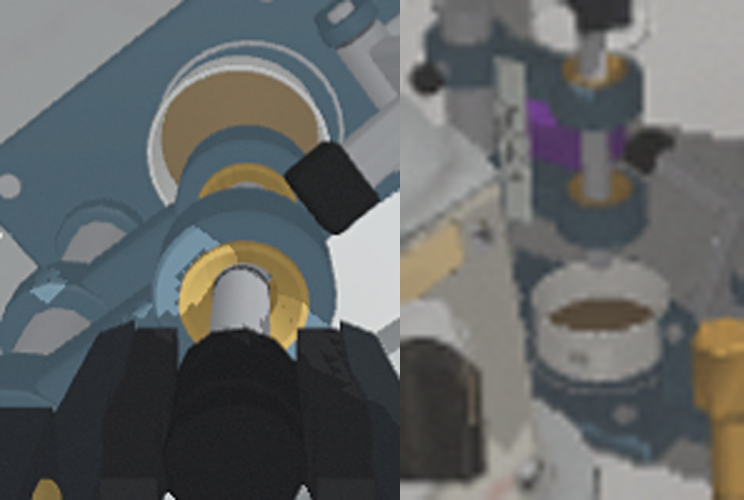

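```bash
python3 - <<'E'
from cell import env
s=env.observe();print(s['t'],s['gripper_width'],s['force'])
print(env.close_job())
E
```

```text
15.275 0.23443312280691717 [ 0.22709105 -0.27198912 -1.61463406]
the job is handed in; nothing more can be done
None
```

The plunger is threaded tip down through both bushes, gripped and at rest, and the job is handed in at 15.3 s; no verdict was reported.

- **Pedal:** I pressed it with the shut fingers to its stop, TCP at 0.042 m and about 44 N. Pictures after release showed it still down and the bore clear.
- **Plunger:** I gripped the black-headed steel plunger by its head. It hung about 0.03 rad off vertical, so I tilted the tool 1.65° to correct it. Two views then put its axis within about 0.5 mm of the bushes. A rougher fit of a shorter stretch of rod, once it was in the upper bush, disagreed, with a lean of about 0.04 rad. No contact force appeared during the threading.
- **Last checks:** The tip shows below the lower bush, at about 0.054 m by the grip and about 0.057 m by the side picture. That is 16 to 19 mm over the tin's rim, slightly above the 15 mm asked but inside the 3 to 29 mm allowed. The tin looked in place and untouched, and the arm was still.

Two things moved that I did not intend:
- **Blue look-alike:** It was standing at the start and lay against the stand after my first move. I do not know whether the arm touched it or it fell by itself.
- **Plunger in the stand:** Its head shifted about 5 mm while I was pressing the pedal.

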